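Dock the device and latch the test fixture

TASK

Make the flat black device ready for its test with the fingertips: push it along its nest in the test fixture until it is fully home against the connector block, then push the fixture's standing lid over and press its free edge down until the spring latch catches and the lid stays fully shut by itself. Do not lift the device, and leave the other things on the bench where they lie.

Things in the scene. Friction and masses are not known exactly. Their poses are not given: they have to be found in the camera images.
- fixture: Grey device test fixture, fixed to the worktop. Origin on the worktop; x from its open front end (nearest the robot) to its connector end, y to the hinge side (left), z up. Enclosure x -75 to +105, y -95 to +85 mm. Flat nest floor 44 mm above the worktop, between guide rails 9 mm high along x, inner faces at y = +-39.7 mm; stop face of the connector block across the nest at x = +73 mm.
- device: Loose flat black hand-held device, 156 x 76 x 9 mm, 0.19 kg, lying in the nest, 156 mm side along the fixture's x. Origin: centre of its underside. Starts 22 to 45 mm short of home, its front end sticking out past the enclosure's front face with free space under and before it; fully home it still overhangs by 8 mm. Slides at 1 to 2 N.
- nest_home (a point): Point on the nest floor where the device's origin lies when it is fully home (touching the connector block), 5 mm to -x of the fixture's origin; axes as the fixture.
- fixture_lid (a joint): Lid angle, rad: 0 shut flat, 1.57 upright, starts 1.6 to 1.9 (leaning outwards). Clear-paned aluminium frame, 180 mm long (fixture x -95 to +85), 8 mm thick, free edge 132 mm from the hinge axis. Stays where it is left; 1 to 2 N at the edge moves it. Below 0.08 rad the latch and sprung pads on the device resist: pressing it down to 0, where the latch catches, takes 10 to 13 N near the free edge.
- lid_hinge (a point): Point on the lid's hinge axis at its mid-length, fixture x = 0, y = +72 mm, 62 mm above the worktop; the axis runs along x, in the lid's mid-plane. A lip under the lid's front end drops before the device, so the lid cannot shut unless the device is within 3 mm of home.
- lid_press (a point): Point on the lid's outer face (its top when shut), mid-length, 105 mm from the hinge axis, 27 mm from the free edge; z points out of the face. With the lid shut it lies 66 mm above the worktop at fixture x = 0, y = -33 mm. The face round it is flat and clear.
- fixture_latch (a joint): Spring latch bolt's travel, m: 0 fully in (rest), up to 0.006 pushed back by the bar on the lid's free edge; it snaps in over that bar when the lid is pressed fully down and needs no touching. The latch stands at mid-length of the side opposite the hinge: fixture x -22 to +22, y -64 to -106 mm, top 81 mm above the worktop.
- relay_0: Bystander: relay module, 35 x 28 x 26 mm, near the hinge side of the fixture. Origin: centre of its underside.
- relay_1: Bystander: black relay module, 35 x 28 x 22 mm, near the hinge side. Origin: centre of its underside.
- tweezers: Bystander: steel tweezers, 124 x 14 x 8 mm, lying in front of the fixture to the left. Origin: centre of the underside.
- awl: Bystander: small amber-handled screwdriver, 105 x 12 x 12 mm, lying in front of the fixture to the right. Origin: centre of the underside.
- driver_black: Bystander: black screwdriver, 150 x 12 x 12 mm, lying on the right of the worktop. Origin: centre of the underside.

How it is judged:
On the way, in this order (a step that is already met when the one before it is completed fails the run):
1. the device is pushed fully home (within 3 mm of the connector block) while the lid is still open (x of device in the frame of nest_home between -0.003 and 0.003 m and value of joint fixture_lid above 0.3 rad), for 0.2 s.
2. the lid is shut over the device and the latch has caught (value of joint fixture_lid below 0.025 rad and value of joint fixture_latch below 0.001 m), for 0.2 s.
At the end, for the whole second after the job is handed in: The device lies in the nest within 3 mm of home, and the lid stays shut (below 0.025 rad) by itself under the sprung-in latch bolt (within 1 mm of its rest), with everything at rest (all of step 2 and x of device in the frame of nest_home between -0.003 and 0.003 m and z of device in the frame of nest_home below 0.003 m and linear speed of device below 0.01 m/s); the robot touches nothing.
It fails at once if the device is lifted or tipped up (z of device in the frame of nest_home above 0.012 m or angle between device's own z axis and vertical above 0.15 rad).
It fails at once if another thing on the bench is moved by more than 20 mm (distance of any of relay_0, relay_1, tweezers, awl, driver_black from where it was at the start of the episode above 0.02 m).
It also fails if it takes over 56 s, if anything falls off the work surface, if the arm or the gripper's body presses on something with over 40 N, if the wrist force passes 120 N, or if a joint passes its speed limit or range.

ROBOT

A 6-joint arm with a two-finger parallel gripper is mounted at the origin on a cart in front of the work surface, level with it; the furniture and walls round the work are solid. World frame = base frame: x ahead of the robot, y to its left, z up, the work surface at z = 0. Lengths are in m, angles in rad, forces in N, time in s.
With the tool pointing down it reaches from about 0.225 to 0.875 m from the base axis. Payload 3.4 kg.
Tool frame: the origin (TCP) lies at the very end of the fingers, on their centre line; the grasp point (between the pads) lies 19 mm behind it (manip.grasp_offset is the distance from the TCP to the grasp point, in m); x points along the fingers, y is the direction in which the jaws open and shut, and the axes are right-handed (so a half turn about x gives the same grasp; the last joint's range is limited). The gripper opens to 85 mm and grips with 20 to 120 N. Pads are 22 mm wide; open, the fingers measure 114 mm over their backs; the gripper's body (76 mm by 85 mm) begins 54 mm behind the grasp point. The pads swing forward as they close: fully open they stand 13 mm farther back than shut.
Start: joints at [-1.402, 0.276, 1.505, -0, 1.361, -0.121], TCP at [0.164, -0.551, 0.203] pointing down, gripper open.
Joint ranges: [-2.89, 2.89], [-0.75, 2.08], [0.22, 2.7], [-1.18, 4.32], [0.11, 2.71], [-2.7, 2.7]. Speed limits (rad/s): [2.57, 2.57, 3.14, 3.14, 3.14, 3.14].

INTERFACE

Orientations are given as a unit quaternion [w, x, y, z].
In Python, from rig import manip gives the robot as it stands.
- The arm moves only by the tool step_arm, never from a script. Its argument "increments" is a list of rows, each an object with "grip": the opening, from 0 (shut) to 1 (fully open); "delta_pos": the shift along the world's x, y, z in m, a list of three; "twist": the turn about the world's z in degrees. A call has 1 to 10 rows; each row shifts and turns the commanded pose from where the row before left it; what a row does not reach is not made up. A row lasts 1/12 s, in which the tool goes at most 41.7 mm and 7.16 degrees, less where a joint would pass 70% of its speed; a pose out of reach is approached as far as the arm can. A call with a gripper value outside its range is refused whole. The fingers move at their own pace and stop on an object; "force" is the grip in N (left out, the last holds). Time passes only in rows, so rows that do not move let the fingers close. It gives the time, the measured TCP pose, the force and the opening at its end, in the units of the state.
- manip.get_state(): the state, without advancing time (a new reading comes with each control period).
- manip.get_image(name): name is "scene" or "top"; returns a dict with "img" (420x560x3 uint8, red, green, blue), "fx", "fy", "cx", "cy" (pixels), "D" ([k1, k2, p1, p2, k3] as OpenCV has them; the pictures are not rectified), "rvec" (rotation vector, rad) and "tvec" (3), from world to camera coordinates, as OpenCV has them. Camera axes: x right, y down, z forward; pixel columns grow to the right and rows downward; lengths in m; the calibration is good to about 2 mm. A picture is of the moment at which its call begins. There is no depth.
- manip.sign_off(): hands the job in, once; it reports no verdict.
The state is a dict: "clock": time; "qpos": joint angles; "qd": joint speeds; "effort": joint torques, N m; "position": TCP position; "ee_rot": TCP orientation; "contact_force": force on the tool from outside, world axes, zero at the start; "moment": the same for the moment, N m; "width": finger opening in m.
Only numpy, scipy, OpenCV 4.12 (cv2) and the standard library are available. Lean on these libraries where they do the work, as an engineer would, in place of code of your own. Each camera call takes 0.05 s, during which the arm holds its last target. There are 200 camera calls.

## Working session

There is one attempt and no reset: what is moved stays moved. The work goes in short steps, Python scripts to look and compute and a tool call to move; the robot and the scene stay as the last step left them, time stands still between calls to the robot, and variables do not carry over. Pictures are saved under pics/ and viewed, about 8 in all and at most 12, crops included, and the job is handed in when it is done.

Besides the shell and the picture viewer there is one more tool, called after ">>>" in YAML: its name, and indented under it one key for each argument. step_arm: Moves the arm, as the interface text tells. Its arguments: {"type":"object","properties":{"increments":{"type":"array"},"force":{"type":"number"}},"required":["increments"]}

```bash
mkdir -p pics
cat > h.py <<'E'
import numpy as np, cv2
from rig import manip
def snap(n,tag):
    d=manip.get_image(n); cv2.imwrite(f'pics/{tag}.png',d['img'][:,:,::-1]); np.save(f'pics/{tag}.npy',{k:v for k,v in d.items() if k!='img'},allow_pickle=True); return d
def cam(tag):
    d=np.load(f'pics/{tag}.npy',allow_pickle=True).item()
    K=np.array([[d['fx'],0,d['cx']],[0,d['fy'],d['cy']],[0,0,1.]]); return K,np.array(d['D'],float),np.array(d['rvec'],float),np.array(d['tvec'],float)
def ray(tag,uv,z):
    K,D,r,t=cam(tag); R=cv2.Rodrigues(r)[0]
    p=cv2.undistortPoints(np.array([[uv]],float),K,D)[0,0]
    d=R.T@np.array([p[0],p[1],1]); c=-R.T@t.ravel(); return c+d*(z-c[2])/d[2]
def proj(tag,P):
    K,D,r,t=cam(tag); return cv2.projectPoints(np.array(P,float).reshape(-1,3),r,t,K,D)[0].reshape(-1,2)
E
python3 - <<'E'
from h import *
a=snap('scene','s0');b=snap('top','t0')
for n in ('s0','t0'):
    K,D,r,t=cam(n);R=cv2.Rodrigues(r)[0];print(n,K[0,0],-R.T@t.ravel(),R[2])
s=manip.get_state();print(s)
for n in('s0','t0'):
    i=cv2.imread(f'pics/{n}.png');cv2.imwrite(f'pics/{n}b.png',cv2.resize(i,(800,600),interpolation=cv2.INTER_CUBIC))
E
```

```text
s0 493.5951314067719 [-0.10703561  0.58625618  0.74697509] [ 0.61865476 -0.47857255 -0.62308475]
t0 496.3307574018121 [0.4504367  0.08602703 1.10002813] [ 0.09114974  0.02030946 -0.99563008]
{'clock': 0.1, 'qpos': array([-1.40197093e+00,  2.76542387e-01,  1.50598580e+00, -1.94475580e-05,
        1.36073807e+00, -1.21010086e-01]), 'qd': array([ 0.00204822, -0.00167893, -0.00353918,  0.0014136 , -0.00124446,
        0.00141754]), 'effort': array([ 1.37137802e-03, -4.17698765e+01, -2.46406227e+01, -1.43036291e-04,
        5.85454502e-03,  1.03280883e-06]), 'position': array([ 0.16422583, -0.55050567,  0.20212847]), 'ee_rot': array([-0.10152403, -0.69967342, -0.10270679,  0.69971515]), 'contact_force': array([ 0.77487495, -0.38759773,  0.61747074]), 'moment': array([-0.02593755, -0.02181309,  0.04358799]), 'width': 0.08537884957002721}
```

View pics/s0b.png

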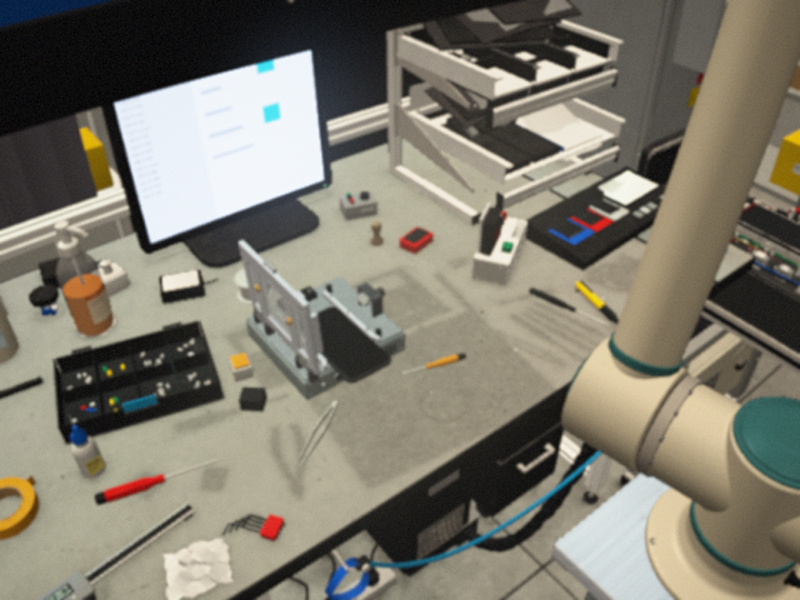

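View pics/t0b.png

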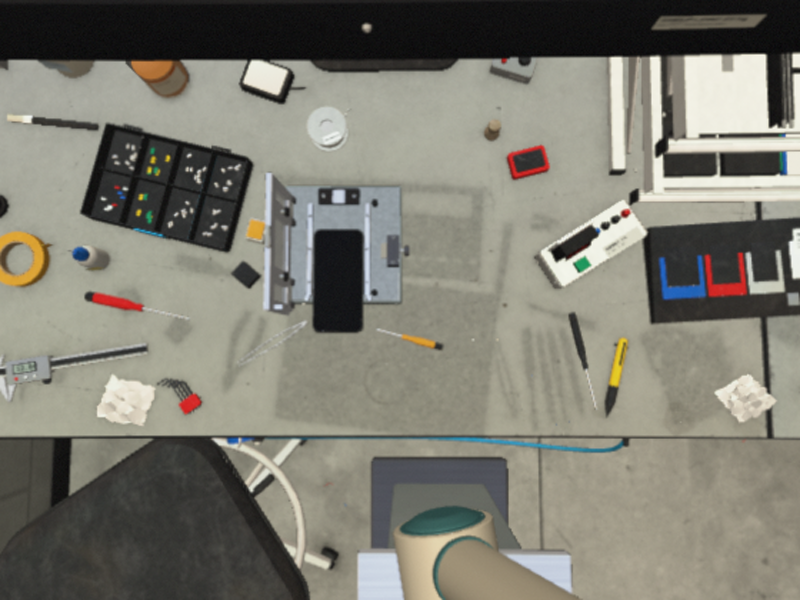

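Both views show the fixture with its lid on the left (top view about 265-400, 175-310), and the black device protruding toward the robot (313-364, 230-332). I'll enlarge the top view for measuring.

Run:
```python
from h import *
i=cv2.imread('pics/t0.png')[115:240,165:300];cv2.imwrite('pics/t0c.png',cv2.resize(i,None,fx=4.8,fy=4.8,interpolation=cv2.INTER_CUBIC))
```

```text
(no output)
```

View pics/t0c.png

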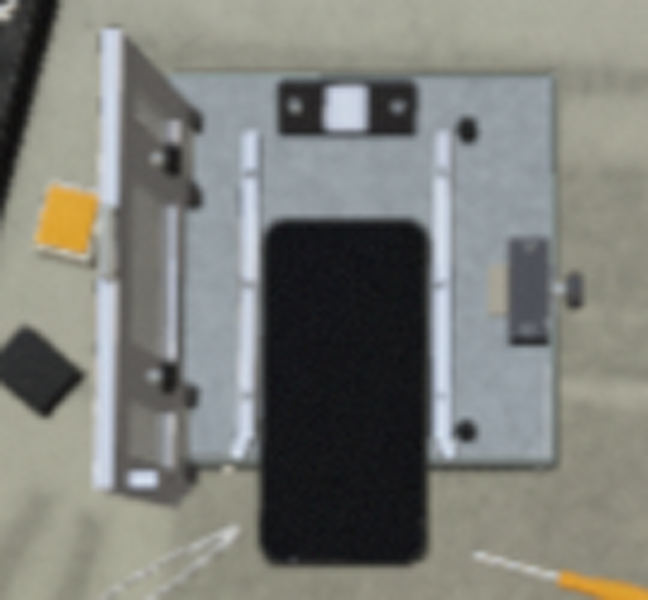

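The crop shows the device at (262-428, 220-565), enclosure right edge x≈553 from y 73 to 465, connector face y≈135, rails at x≈258/433, lid free edge at x≈98-120, y 30-490.

Run:
```python
from h import *
def P(u,v,z): return ray('t0',((u+.5)/4.8+165-.5,(v+.5)/4.8+115-.5),z)
np.set_printoptions(precision=4,suppress=True)
for n,u,v,z in [('devFL',262,565,.053),('devFR',428,565,.053),('devBL',264,220,.053),('devBR',428,220,.053),('encBR',552,73,.044),('encFR',556,466,.044),('encFL',190,466,.044),('conn L',278,135,.053),('conn R',416,135,.053),('railL far',259,130,.053),('railL near',256,420,.053),('railR far',434,130,.053),('railR near',434,430,.053),('latch far',510,238,.081),('latch near',510,343,.081)]: print(n,P(u,v,z))
for z in(.18,.19,.2): print(z,P(100,30,z),P(122,30,z),P(95,490,z),P(118,490,z))
```

```text
devFL [0.4798 0.2232 0.053 ]
devFR [0.4797 0.1502 0.053 ]
devBL [0.6333 0.2238 0.053 ]
devBR [0.633  0.1507 0.053 ]
encBR [0.7013 0.0955 0.044 ]
encFR [0.5238 0.094  0.044 ]
encFL [0.5242 0.257  0.044 ]
conn L [0.6716 0.2179 0.053 ]
conn R [0.6714 0.1562 0.053 ]
railL far [0.6739 0.2264 0.053 ]
railL near [0.5438 0.2265 0.053 ]
railR far [0.6736 0.1481 0.053 ]
railR near [0.5392 0.1478 0.053 ]
latch far [0.6201 0.1135 0.081 ]
latch near [0.5744 0.1135 0.081 ]
0.18 [0.687  0.2725 0.18  ] [0.687  0.2638 0.18  ] [0.5054 0.2717 0.18  ] [0.5054 0.2628 0.18  ]
0.19 [0.6845 0.2705 0.19  ] [0.6844 0.2619 0.19  ] [0.5048 0.2697 0.19  ] [0.5048 0.2609 0.19  ]
0.2 [0.6819 0.2684 0.2   ] [0.6819 0.2599 0.2   ] [0.5042 0.2677 0.2   ] [0.5042 0.2589 0.2   ]
```

Fixture origin ≈ (0.598, 0.188), yaw ≈ 0. The device front end is at x ≈ 0.479, about 37 mm short of home. Lid angle is about 1.62. These agree with the given sizes. I'll approach with the fingers shut.

>>> step_arm:
  increments:
    - {"grip": 0, "delta_pos": [0.0135, 0.037, 0.0], "twist": -0.83}
    - {"grip": 0, "delta_pos": [0.0135, 0.037, 0.0], "twist": -0.83}
    - {"grip": 0, "delta_pos": [0.0135, 0.037, 0.0], "twist": -0.83}
    - {"grip": 0, "delta_pos": [0.0135, 0.037, 0.0], "twist": -0.83}
    - {"grip": 0, "delta_pos": [0.0135, 0.037, 0.0], "twist": -0.83}
    - {"grip": 0, "delta_pos": [0.0135, 0.037, 0.0], "twist": -0.83}
    - {"grip": 0, "delta_pos": [0.0135, 0.037, 0.0], "twist": -0.83}
    - {"grip": 0, "delta_pos": [0.0135, 0.037, 0.0], "twist": -0.83}
    - {"grip": 0, "delta_pos": [0.0135, 0.037, 0.0], "twist": -0.83}
    - {"grip": 0, "delta_pos": [0.0135, 0.037, 0.0], "twist": -0.83}

```text
clock: 0.93
position: [0.2992, -0.1791, 0.2028]
ee_rot: [0.051, 0.705, 0.051, -0.705]
contact_force: [1.1, -1.2, -0.1]
width: 0.0002
```

>>> step_arm:
  increments:
    - {"grip": 0, "delta_pos": [0.0135, 0.037, 0.0], "twist": -0.83}
    - {"grip": 0, "delta_pos": [0.0135, 0.037, 0.0], "twist": -0.83}
    - {"grip": 0, "delta_pos": [0.0135, 0.037, 0.0], "twist": -0.83}
    - {"grip": 0, "delta_pos": [0.0135, 0.037, 0.0], "twist": -0.83}
    - {"grip": 0, "delta_pos": [0.0135, 0.037, 0.0], "twist": -0.83}
    - {"grip": 0, "delta_pos": [0.0135, 0.037, 0.0], "twist": -0.83}
    - {"grip": 0, "delta_pos": [0.0135, 0.037, 0.0], "twist": -0.83}
    - {"grip": 0, "delta_pos": [0.0135, 0.037, 0.0], "twist": -0.83}
    - {"grip": 0, "delta_pos": [0.0135, 0.037, 0.0], "twist": -0.83}
    - {"grip": 0, "delta_pos": [0.0135, 0.037, 0.0], "twist": -0.83}

```text
clock: 1.77
position: [0.4342, 0.1911, 0.2026]
ee_rot: [-0.0, -0.707, 0.0, 0.707]
contact_force: [0.5, -0.3, -0.6]
width: -0.0001
```

>>> step_arm:
  increments:
    - {"grip": 0, "delta_pos": [0, -0.003, -0.035], "twist": 0}
    - {"grip": 0, "delta_pos": [0, 0, -0.035], "twist": 0}
    - {"grip": 0, "delta_pos": [0, 0, -0.035], "twist": 0}
    - {"grip": 0, "delta_pos": [0, 0, -0.035], "twist": 0}
    - {"grip": 0, "delta_pos": [0, 0, -0.0195], "twist": 0}
    - {"grip": 0, "delta_pos": [0.01, 0, 0], "twist": 0}
    - {"grip": 0, "delta_pos": [0.01, 0, 0], "twist": 0}
    - {"grip": 0, "delta_pos": [0.005, 0, 0], "twist": 0}
    - {"grip": 0, "delta_pos": [0.005, 0, 0], "twist": 0}

```text
clock: 2.52
position: [0.4676, 0.1864, 0.0453]
ee_rot: [-0.0, 0.709, 0.0, -0.705]
contact_force: [-0.0, -0.6, -0.2]
width: 0.0001
```

>>> step_arm:
  increments:
    - {"grip": 0, "delta_pos": [0.004, 0, 0], "twist": 0}
    - {"grip": 0, "delta_pos": [0.004, 0, 0], "twist": 0}
    - {"grip": 0, "delta_pos": [0.004, 0, 0], "twist": 0}
    - {"grip": 0, "delta_pos": [0.004, 0, 0], "twist": 0}

```text
clock: 2.85
position: [0.4808, 0.1859, 0.044]
ee_rot: [-0.0, 0.707, 0.0, -0.707]
contact_force: [0.0, 0.4, -0.7]
width: 0.0002
```

>>> step_arm:
  increments:
    - {"grip": 0, "delta_pos": [0.004, 0, -0.002], "twist": 0}
    - {"grip": 0, "delta_pos": [0.004, 0, 0], "twist": 0}
    - {"grip": 0, "delta_pos": [0.004, 0, 0], "twist": 0}
    - {"grip": 0, "delta_pos": [0.002, 0, 0], "twist": 0}
    - {"grip": 0, "delta_pos": [0, 0, 0], "twist": 0}

```text
clock: 3.27
position: [0.4949, 0.186, 0.0414]
ee_rot: [-0.0, 0.707, -0.0, -0.707]
contact_force: [0.6, 0.0, 0.4]
width: 0.0004
```

Run:
```python
from h import *
a=snap('scene','s1');snap('top','t1')
i=cv2.imread('pics/s1.png')[160:285,160:300];j=cv2.imread('pics/t1.png')[115:240,160:300]
cv2.imwrite('pics/c1.png',cv2.resize(np.hstack([i,j]),None,fx=2.85,fy=2.85,interpolation=cv2.INTER_CUBIC));s=manip.get_state();print(s['position'],s['contact_force'])
```

```text
[0.49413926 0.18589114 0.04131829] [-0.50588321 -0.3625986  -0.31451899]
```

View pics/c1.png

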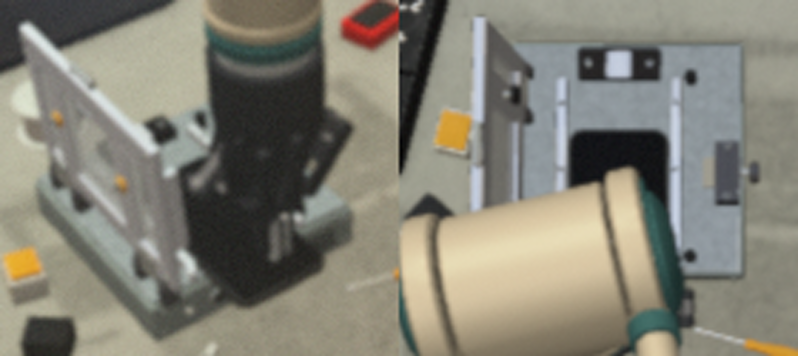

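Run:
```python
from h import *
f=lambda p:((proj('s1',p)-[160,160])*2.85).round()
print('dev front L/R, back L/R top',f([[.4785,.2255,.053],[.4785,.1495,.053],[.6345,.2255,.053],[.6345,.1495,.053]]))
print('if +15',f([[.4935,.2255,.053],[.4935,.1495,.053]]))
print('tip',f([[.494,.186,.041],[.505,.186,.041],[.494,.186,.115]]))
i=cv2.imread('pics/s1.png')[200:275,210:300]
cv2.imwrite('pics/c2.png',cv2.resize(i,None,fx=8,fy=8,interpolation=cv2.INTER_CUBIC))
print(ray('t1',(160+620/2.85,115+130/2.85),.053))
```

```text
dev front L/R, back L/R top [[239. 303.]
 [327. 257.]
 [123. 187.]
 [207. 148.]]
if +15 [[227. 291.]
 [314. 246.]]
tip [[273. 279.]
 [264. 270.]
 [270. 201.]]
[ 0.63142869 -0.11221276  0.053     ]
```

View pics/c2.png

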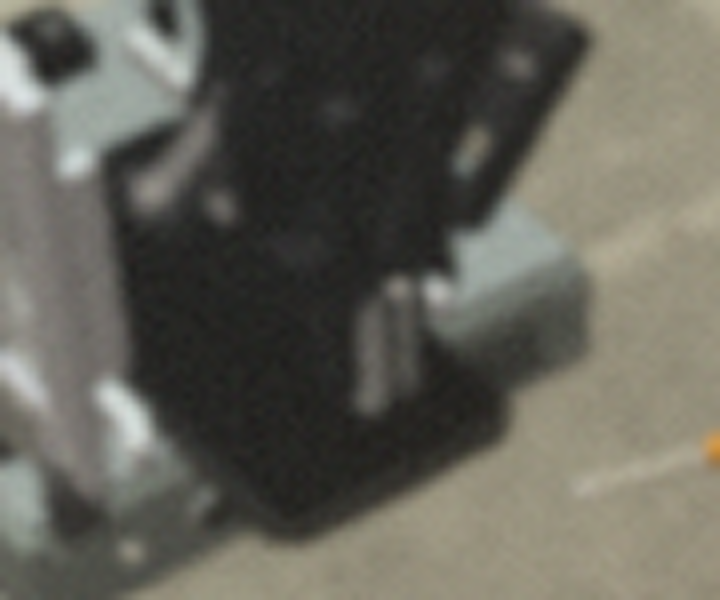

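Run:
```python
from h import *
np.set_printoptions(precision=4,suppress=True)
for uv in [(256.2,251.9),(261.2,248.8)]:
  for z in(.041,.053,.06): print(uv,ray('s1',uv,z))
print(ray('t1',(160+(620-400)/2.85,115+130/2.85),.053))
c=lambda p:((proj('s1',p)-[210,200])*8).round()
print(c([[.494,.186,.041],[.483,.186,.041],[.483,.1715,.041],[.483,.2005,.041],[.483,.186,.053],[.483,.186,.06],[.483,.186,.115]]))
s=manip.get_state();print(s['position'],s['contact_force'],s['effort'],s['moment'])
```

```text
(256.2, 251.9) [0.5078 0.1754 0.041 ]
(256.2, 251.9) [0.4973 0.1824 0.053 ]
(256.2, 251.9) [0.4912 0.1864 0.06  ]
(261.2, 248.8) [0.509  0.1617 0.041 ]
(261.2, 248.8) [0.4985 0.169  0.053 ]
(261.2, 248.8) [0.4924 0.1732 0.06  ]
[0.6328 0.1862 0.053 ]
[[367. 463.]
 [392. 487.]
 [439. 462.]
 [346. 512.]
 [391. 453.]
 [390. 433.]
 [384. 268.]]
[0.4941 0.1859 0.0413] [-0.5059 -0.3626 -0.3145] [ -0.0689 -40.3379 -19.1324  -0.0048  -0.0337  -0.0007] [-0.0166 -0.0181  0.0093]
```

Run:
```python
from h import *
ims=[manip.get_image('scene')['img'].astype(float) for _ in range(6)]
i=np.mean(ims,0)[200:275,205:300,::-1]
i=np.clip(255*(np.clip(i-10,0,90)/90)**.6,0,255).astype(np.uint8)
cv2.imwrite('pics/c3.png',cv2.resize(i,None,fx=8,fy=8,interpolation=cv2.INTER_CUBIC))
```

```text
(no output)
```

View pics/c3.png

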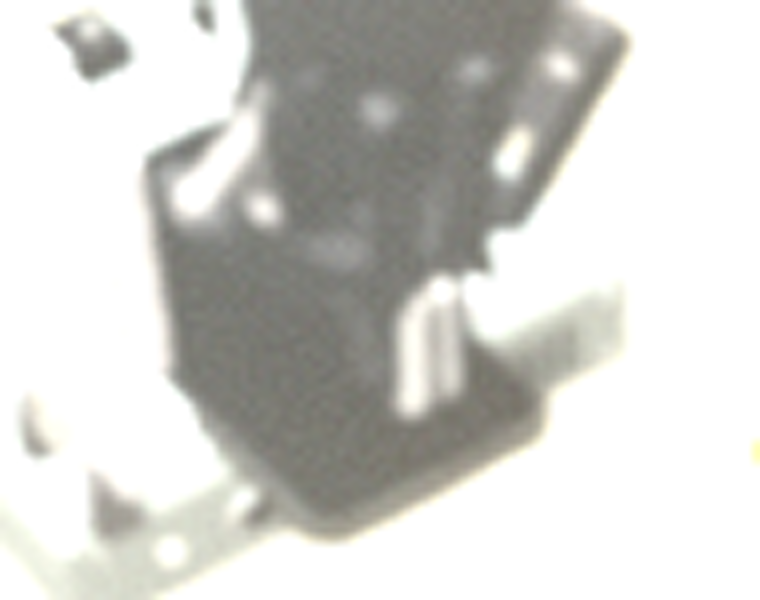

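The enhanced view shows both finger ends (410,415) and (455,390) above the device's top face. The device's front rim runs unbroken below them, so the device hasn't moved. The tips sit about 15-18 mm higher than reported. I'll back off, go lower in the free space in front of the device, and push again.

>>> step_arm:
  increments:
    - {"grip": 0, "delta_pos": [0, 0, 0.01], "twist": 0}
    - {"grip": 0, "delta_pos": [-0.025, 0, 0], "twist": 0}
    - {"grip": 0, "delta_pos": [-0.032, 0.001, 0], "twist": 0}
    - {"grip": 0, "delta_pos": [0, 0, 0], "twist": 0}
    - {"grip": 0, "delta_pos": [0, 0, -0.015], "twist": 0}
    - {"grip": 0, "delta_pos": [0, 0, -0.012], "twist": 0}
    - {"grip": 0, "delta_pos": [0, 0, 0], "twist": 0}

```text
clock: 4.25
position: [0.4358, 0.1866, 0.0236]
ee_rot: [-0.0, -0.706, 0.0, 0.708]
contact_force: [-0.2, 0.4, 0.0]
width: 0.0002
```

Run:
```python
from h import *
snap('scene','s2')
i=np.mean([manip.get_image('scene')['img'].astype(float) for _ in range(3)],0)[200:285,205:300,::-1]
i=np.clip(255*(np.clip(i-10,0,150)/150)**.6,0,255).astype(np.uint8)
cv2.imwrite('pics/c4.png',cv2.resize(i,None,fx=7,fy=7,interpolation=cv2.INTER_CUBIC))
s=manip.get_state();p=s['position'];print(p,s['contact_force'])
print(((proj('s2',[p,p+[-.011,0,0],p+[0,0,.018],p+[-.011,0,.018]])-[205,200])*7).round())
```

```text
[0.43807569 0.18713089 0.02522794] [0.38044912 0.00860129 1.31228826]
[[469. 556.]
 [493. 578.]
 [469. 511.]
 [492. 534.]]
```

View pics/c4.png

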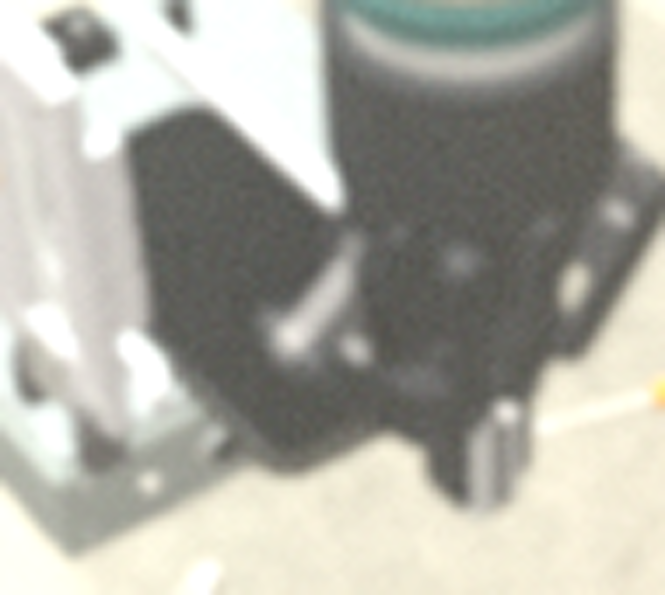

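The tip shows at (485,510), against a projection of about (480,565) from the reported TCP. That again puts the real tip about 20 mm higher than reported. I'll go 6 mm lower and push.

>>> step_arm:
  increments:
    - {"grip": 0, "delta_pos": [0.005, 0, -0.006], "twist": 0}
    - {"grip": 0, "delta_pos": [0.005, 0, 0], "twist": 0}
    - {"grip": 0, "delta_pos": [0.005, 0, 0], "twist": 0}
    - {"grip": 0, "delta_pos": [0.005, 0, 0], "twist": 0}
    - {"grip": 0, "delta_pos": [0.005, 0, 0], "twist": 0}
    - {"grip": 0, "delta_pos": [0.005, 0, 0], "twist": 0}
    - {"grip": 0, "delta_pos": [0.005, 0, 0], "twist": 0}

```text
clock: 5.03
position: [0.4719, 0.1868, 0.0183]
ee_rot: [-0.0, -0.706, 0.0, 0.708]
contact_force: [-2.8, -0.4, 2.1]
width: -0.0002
```

>>> step_arm:
  increments:
    - {"grip": 0, "delta_pos": [0.004, 0, 0], "twist": 0}
    - {"grip": 0, "delta_pos": [0.004, 0, 0], "twist": 0}
    - {"grip": 0, "delta_pos": [0.004, 0, 0], "twist": 0}
    - {"grip": 0, "delta_pos": [0.002, 0, 0], "twist": 0}

```text
clock: 5.37
position: [0.4872, 0.187, 0.0184]
ee_rot: [0.0, 0.707, 0.0, -0.707]
contact_force: [-0.8, -0.0, -0.3]
width: 0.0002
```

>>> step_arm:
  increments:
    - {"grip": 0, "delta_pos": [0.003, 0, 0], "twist": 0}
    - {"grip": 0, "delta_pos": [0.003, 0, 0], "twist": 0}
    - {"grip": 0, "delta_pos": [0, 0, 0], "twist": 0}

```text
clock: 5.62
position: [0.4935, 0.187, 0.0185]
ee_rot: [-0.0, 0.708, 0.0, -0.707]
contact_force: [0.2, -0.8, 0.6]
width: -0.0001
```

Run:
```python
from h import *
snap('scene','s3');snap('top','t3')
i=cv2.imread('pics/s3.png')[170:285,180:300];j=cv2.imread('pics/t3.png')[115:230,175:295]
cv2.imwrite('pics/c5.png',cv2.resize(np.hstack([i,j]),None,fx=3.3,fy=3.3,interpolation=cv2.INTER_CUBIC));s=manip.get_state();print(s['position'],s['contact_force'])
```

```text
[0.49327808 0.18704456 0.01852935] [0.29034187 1.0419874  0.03946128]
```

View pics/c5.png

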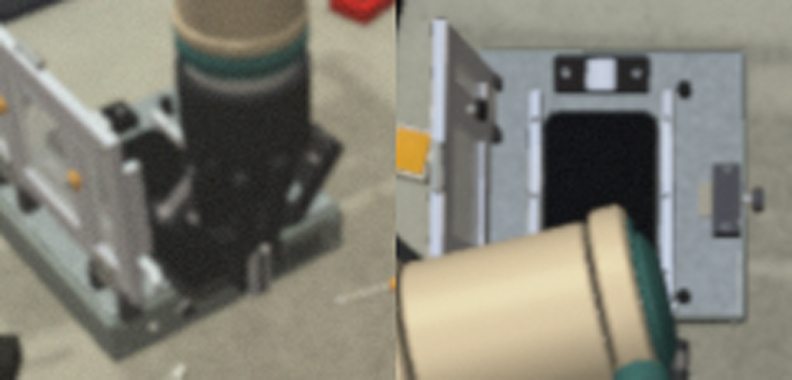

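The device now moves: its rear edge is at y≈111 in the top half and the connector face at y≈93, leaving about 11 mm.

>>> step_arm:
  increments:
    - {"grip": 0, "delta_pos": [0.003, 0, 0], "twist": 0}
    - {"grip": 0, "delta_pos": [0.003, 0, 0], "twist": 0}
    - {"grip": 0, "delta_pos": [0.002, 0, 0], "twist": 0}
    - {"grip": 0, "delta_pos": [0, 0, 0], "twist": 0}

```text
clock: 6.05
position: [0.4942, 0.1866, 0.0173]
ee_rot: [-0.001, -0.703, -0.0, 0.711]
contact_force: [-11.4, 1.4, 2.5]
width: 0.0003
```

>>> step_arm:
  increments:
    - {"grip": 0, "delta_pos": [0.001, 0, 0], "twist": 0}
    - {"grip": 0, "delta_pos": [0.001, 0, 0], "twist": 0}
    - {"grip": 0, "delta_pos": [0, 0, 0], "twist": 0}

```text
clock: 6.3
position: [0.494, 0.1865, 0.0172]
ee_rot: [-0.002, -0.702, -0.0, 0.712]
contact_force: [-14.7, 1.3, 5.1]
width: -0.0
```

>>> step_arm:
  increments:
    - {"grip": 0, "delta_pos": [0.001, 0, 0], "twist": 0}
    - {"grip": 0, "delta_pos": [0, 0, 0], "twist": 0}

```text
clock: 6.47
position: [0.4939, 0.1864, 0.0171]
ee_rot: [-0.002, -0.701, -0.0, 0.713]
contact_force: [-16.9, 2.0, 6.0]
width: -0.0
```

Blocked at x=0.494 with rising force, so either the device is home or a finger is on the enclosure. I'll back off and check in the top view.

>>> step_arm:
  increments:
    - {"grip": 0, "delta_pos": [-0.011, 0, 0], "twist": 0}
    - {"grip": 0, "delta_pos": [-0.04, 0, 0], "twist": 0}
    - {"grip": 0, "delta_pos": [-0.03, 0, 0.03], "twist": 0}
    - {"grip": 0, "delta_pos": [-0.02, -0.02, 0.04], "twist": 0}
    - {"grip": 0, "delta_pos": [-0.02, -0.02, 0.04], "twist": 0}
    - {"grip": 0, "delta_pos": [0, -0.03, 0.03], "twist": 0}

```text
clock: 6.97
position: [0.3857, 0.1243, 0.147]
ee_rot: [-0.001, -0.707, -0.002, 0.707]
contact_force: [1.0, 0.0, -0.5]
width: 0.0002
```

Run:
```python
from h import *
snap('top','t4')
i=cv2.imread('pics/t4.png')[115:240,165:300]
cv2.imwrite('pics/c6.png',cv2.resize(i,None,fx=4.8,fy=4.8,interpolation=cv2.INTER_CUBIC));s=manip.get_state();print(s['position'],s['contact_force'])
```

```text
[0.3914226  0.11924141 0.15231699] [ 1.62115516 -3.24671849  3.21392161]
```

View pics/c6.png

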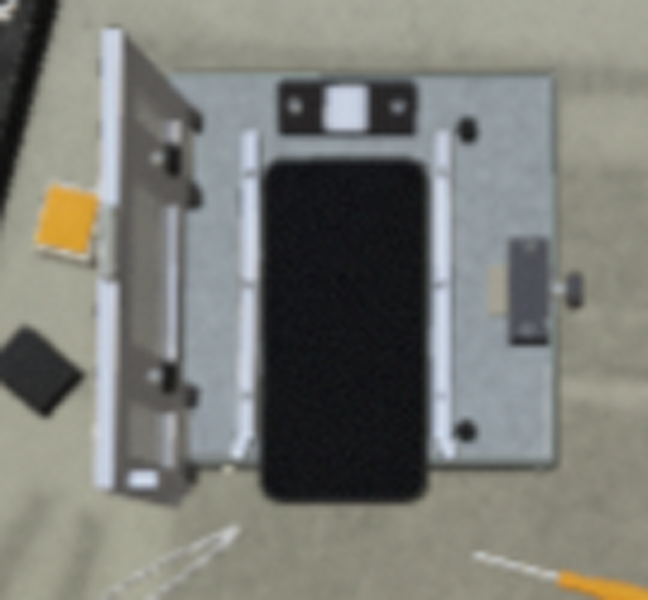

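The device is at y 158-502, still about 8 mm short (gap 158 to 135, overhang about 15 mm). Nothing else has moved. With the jaws along y, the finger linkage bulges sideways and meets the lid's front end at x≈0.503, where the push stalled. Turning the tool 90° keeps it slim in y.

```bash
python3 -c "
from h import *
s=manip.get_state();print(s['qpos'],s['position'],s['contact_force'])"
```

```text
[ 0.1304484   0.05599715  1.91675092 -0.00580144  1.15750869  1.70175175] [0.3914226  0.11924141 0.15231699] [ 1.62115516 -3.24671849  3.21392161]
```

>>> step_arm:
  increments:
    - {"grip": 0, "delta_pos": [0.004, 0.0, 0.0], "twist": 6.92}
    - {"grip": 0, "delta_pos": [0.004, 0.0, 0.0], "twist": 6.92}
    - {"grip": 0, "delta_pos": [0.004, 0.01, 0.0], "twist": 6.92}
    - {"grip": 0, "delta_pos": [0, 0.01, 0.0], "twist": 6.92}
    - {"grip": 0, "delta_pos": [0, 0.01, 0.0], "twist": 6.92}
    - {"grip": 0, "delta_pos": [0, 0.01, 0.0], "twist": 6.92}
    - {"grip": 0, "delta_pos": [0, 0.01, 0.0], "twist": 6.92}
    - {"grip": 0, "delta_pos": [0, 0.01, 0.0], "twist": 6.92}
    - {"grip": 0, "delta_pos": [0, 0.01, 0.0], "twist": 6.92}
    - {"grip": 0, "delta_pos": [0, 0, 0.0], "twist": 6.92}

```text
clock: 7.85
position: [0.402, 0.1951, 0.1455]
ee_rot: [0.404, 0.582, 0.403, -0.58]
contact_force: [-1.2, -0.6, -0.0]
width: -0.0004
```

>>> step_arm:
  increments:
    - {"grip": 0, "delta_pos": [0, 0, -0.02], "twist": 6.92}
    - {"grip": 0, "delta_pos": [0, 0, -0.02], "twist": 6.92}
    - {"grip": 0, "delta_pos": [0, 0, -0.02], "twist": 6.92}
    - {"grip": 0, "delta_pos": [0, 0, -0.03], "twist": 0}
    - {"grip": 0, "delta_pos": [0, 0, -0.03], "twist": 0}
    - {"grip": 0, "delta_pos": [0, 0, -0.02], "twist": 0}
    - {"grip": 0, "delta_pos": [0, 0, 0], "twist": 0}
    - {"grip": 0, "delta_pos": [0, 0, 0], "twist": 0}

```text
clock: 8.52
position: [0.4008, 0.1934, 0.0049]
ee_rot: [-0.5, -0.5, -0.5, 0.501]
contact_force: [0.1, -0.6, 0.2]
width: -0.0
```

Run:
```python
from h import *
snap('scene','s5')
i=cv2.imread('pics/s5.png')[165:290,180:320]
cv2.imwrite('pics/c7.png',cv2.resize(i,None,fx=4.8,fy=4.8,interpolation=cv2.INTER_CUBIC));s=manip.get_state();p=s['position'];print(p,s['contact_force'],((proj('s5',[p,p+[0,0,.018]])-[180,165])*4.8).round())
```

```text
[0.40194407 0.19375676 0.00588752] [ 0.56573191 -0.69109421 -0.03269828] [[483. 640.]
 [483. 611.]]
```

View pics/c7.png

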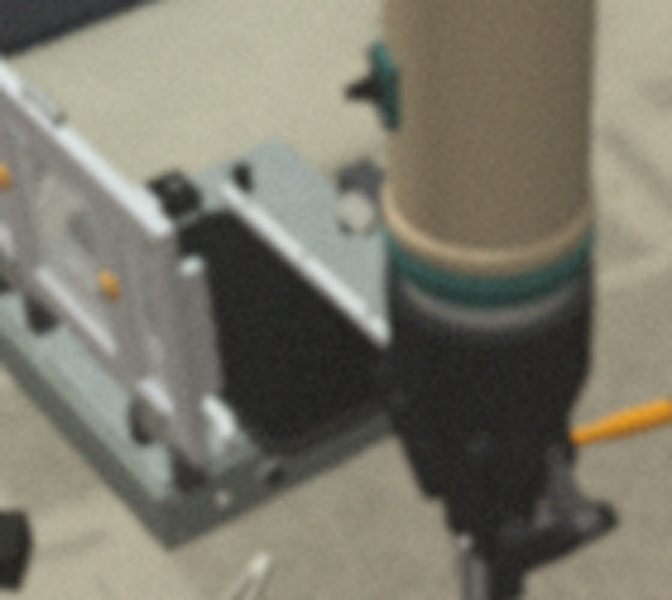

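The tool is now slim in y and stands in front of the device; the front rim is at about (250-390, 450-410) and the lid hasn't moved. Pushing again.

>>> step_arm:
  increments:
    - {"grip": 0, "delta_pos": [0.01, -0.006, 0.012], "twist": 0}
    - {"grip": 0, "delta_pos": [0.02, 0, 0], "twist": 0}
    - {"grip": 0, "delta_pos": [0.02, 0, 0], "twist": 0}
    - {"grip": 0, "delta_pos": [0.01, 0, 0], "twist": 0}
    - {"grip": 0, "delta_pos": [0.01, 0, 0], "twist": 0}
    - {"grip": 0, "delta_pos": [0.005, 0, 0], "twist": 0}
    - {"grip": 0, "delta_pos": [0.005, 0, 0], "twist": 0}
    - {"grip": 0, "delta_pos": [0, 0, 0], "twist": 0}

```text
clock: 9.23
position: [0.4814, 0.1875, 0.0176]
ee_rot: [0.5, 0.5, 0.5, -0.5]
contact_force: [0.2, 0.0, -1.2]
width: 0.0
```

>>> step_arm:
  increments:
    - {"grip": 0, "delta_pos": [0.003, 0, 0], "twist": 0}
    - {"grip": 0, "delta_pos": [0.003, 0, 0], "twist": 0}
    - {"grip": 0, "delta_pos": [0, 0, 0], "twist": 0}

```text
clock: 9.48
position: [0.4871, 0.1875, 0.0174]
ee_rot: [0.5, 0.5, 0.5, -0.5]
contact_force: [-0.6, -0.3, 0.5]
width: -0.0002
```

>>> step_arm:
  increments:
    - {"grip": 0, "delta_pos": [0.003, 0, 0], "twist": 0}
    - {"grip": 0, "delta_pos": [0.003, 0, 0], "twist": 0}
    - {"grip": 0, "delta_pos": [0, 0, 0], "twist": 0}

```text
clock: 9.73
position: [0.4937, 0.1875, 0.0175]
ee_rot: [0.5, 0.5, 0.5, -0.5]
contact_force: [0.0, -0.1, -0.2]
width: -0.0003
```

>>> step_arm:
  increments:
    - {"grip": 0, "delta_pos": [0.002, 0, 0], "twist": 0}
    - {"grip": 0, "delta_pos": [0.002, 0, 0], "twist": 0}
    - {"grip": 0, "delta_pos": [0, 0, 0], "twist": 0}

```text
clock: 9.98
position: [0.4973, 0.1875, 0.0174]
ee_rot: [0.5, 0.5, 0.5, -0.5]
contact_force: [-0.1, 1.5, 0.3]
width: 0.0002
```

>>> step_arm:
  increments:
    - {"grip": 0, "delta_pos": [0.002, 0, 0], "twist": 0}
    - {"grip": 0, "delta_pos": [0, 0, 0], "twist": 0}

```text
clock: 10.15
position: [0.4991, 0.1875, 0.0174]
ee_rot: [0.5, 0.5, 0.5, -0.5]
contact_force: [-0.2, 1.0, -0.1]
width: -0.0003
```

>>> step_arm:
  increments:
    - {"grip": 0, "delta_pos": [0.002, 0, 0], "twist": 0}
    - {"grip": 0, "delta_pos": [0, 0, 0], "twist": 0}

```text
clock: 10.32
position: [0.4998, 0.1874, 0.0174]
ee_rot: [-0.499, -0.5, -0.5, 0.501]
contact_force: [-3.2, -0.4, 2.2]
width: -0.0003
```

>>> step_arm:
  increments:
    - {"grip": 0, "delta_pos": [0.002, 0, 0], "twist": 0}
    - {"grip": 0, "delta_pos": [0, 0, 0], "twist": 0}

```text
clock: 10.48
position: [0.5026, 0.1874, 0.0174]
ee_rot: [-0.5, -0.5, -0.5, 0.5]
contact_force: [-1.9, -0.0, 1.1]
width: -0.0002
```

>>> step_arm:
  increments:
    - {"grip": 0, "delta_pos": [0.002, 0, 0], "twist": 0}
    - {"grip": 0, "delta_pos": [0, 0, 0], "twist": 0}

```text
clock: 10.65
position: [0.5054, 0.1875, 0.0174]
ee_rot: [0.5, 0.5, 0.5, -0.5]
contact_force: [-1.3, 0.5, 1.0]
width: -0.0002
```

>>> step_arm:
  increments:
    - {"grip": 0, "delta_pos": [0.002, 0, 0], "twist": 0}
    - {"grip": 0, "delta_pos": [0, 0, 0], "twist": 0}

```text
clock: 10.82
position: [0.5076, 0.1875, 0.0174]
ee_rot: [0.5, 0.5, 0.5, -0.5]
contact_force: [-1.3, 0.6, 1.4]
width: -0.0001
```

>>> step_arm:
  increments:
    - {"grip": 0, "delta_pos": [0.002, 0, 0], "twist": 0}
    - {"grip": 0, "delta_pos": [0, 0, 0], "twist": 0}

```text
clock: 10.98
position: [0.5091, 0.1875, 0.0174]
ee_rot: [0.5, 0.5, 0.5, -0.5]
contact_force: [-2.3, -0.1, 3.1]
width: -0.0
```

>>> step_arm:
  increments:
    - {"grip": 0, "delta_pos": [0.002, 0, 0], "twist": 0}
    - {"grip": 0, "delta_pos": [0, 0, 0], "twist": 0}

```text
clock: 11.15
position: [0.5091, 0.1875, 0.0174]
ee_rot: [-0.499, -0.499, -0.501, 0.501]
contact_force: [-6.8, 0.8, 6.7]
width: 0.0004
```

Contact made the device slide about 10 mm, then it stopped hard at x=0.509, which is home. Now backing off and moving around to the outside of the lid.

>>> step_arm:
  increments:
    - {"grip": 0, "delta_pos": [-0.02, 0, 0], "twist": 0}
    - {"grip": 0, "delta_pos": [-0.03, 0, 0], "twist": 0}
    - {"grip": 0, "delta_pos": [-0.01, 0, 0.035], "twist": 0}
    - {"grip": 0, "delta_pos": [0, 0, 0.038], "twist": 0}
    - {"grip": 0, "delta_pos": [0, 0, 0.038], "twist": 0}
    - {"grip": 0, "delta_pos": [0, 0, 0.038], "twist": 0}
    - {"grip": 0, "delta_pos": [0, 0, 0.038], "twist": 0}
    - {"grip": 0, "delta_pos": [0, 0, 0.038], "twist": 0}
    - {"grip": 0, "delta_pos": [0, 0, 0.02], "twist": 0}
    - {"grip": 0, "delta_pos": [0, 0, 0], "twist": 0}

```text
clock: 11.98
position: [0.4556, 0.1884, 0.2683]
ee_rot: [0.503, 0.505, 0.497, -0.496]
contact_force: [0.8, 0.7, -0.2]
width: 0.0003
```

>>> step_arm:
  increments:
    - {"grip": 0, "delta_pos": [0.0, 0.03, 0], "twist": 0}
    - {"grip": 0, "delta_pos": [0.0, 0.03, 0], "twist": 0}
    - {"grip": 0, "delta_pos": [0.02, 0.03, 0], "twist": 0}
    - {"grip": 0, "delta_pos": [0.025, 0.03, 0], "twist": 0}
    - {"grip": 0, "delta_pos": [0.03, 0.01, 0], "twist": 0}
    - {"grip": 0, "delta_pos": [0.03, 0, 0], "twist": 0}
    - {"grip": 0, "delta_pos": [0.03, 0, 0], "twist": 0}
    - {"grip": 0, "delta_pos": [0, 0, 0], "twist": 0}

```text
clock: 12.65
position: [0.5922, 0.3173, 0.2588]
ee_rot: [0.5, 0.501, 0.498, -0.5]
contact_force: [0.6, 0.4, 0.0]
width: -0.0003
```

Run:
```python
from h import *
snap('top','t5');s=manip.get_state();print(s['position'],s['contact_force'])
def prof(t):
    g=cv2.cvtColor(cv2.imread(f'pics/{t}.png'),cv2.COLOR_BGR2GRAY).astype(float)
    return g[:,225:250].mean(1)
for t in('t0','t4','t5'):
    p=prof(t);print(t,p[136:170].round().astype(int),p[208:240].round().astype(int))
print(proj('t5',[.671,.1875,.053]),proj('t5',[.515,.1875,.053]),proj('t5',[.5238,.1875,.044]))
```

```text
[0.58892445 0.31722624 0.25921599] [-0.5238565   0.4945411  -0.78396307]
t0 [113 118 110 102 100  93  70 107 145 156 156 155 155 155 155 156 157 156
 154 154 154 154 155 150 102  44  22  21  21  21  21  21  21  21] [ 21  21  21  21  21  21  20  21  21  20  21  21  21  21  21  21  21  20
  21  21  21  21  22  30  57 116 137 139 138 138 138 139]
t4 [111 116 108 101  98  91  69 105 143 153 150 113  59  25  21  20  21  21
  21  21  21  20  20  21  21  21  20  20  21  21  21  21  21  21] [ 21  21  20  20  20  20  20  20  20  22  29  56 115 135 135 136 136 136
 136 136 136 137 137 137 136 136 137 137 136 135 136 137]
t5 [109 114 106  98  97  90  57  39  29  21  19  20  20  19  20  20  20  20
  20  20  19  20  20  20  20  20  20  20  20  21  20  21  20  20] [ 20  19  20  19  20  23  46  76 117 132 135 136 136 134 133 133 134 133
 134 133 134 135 134 134 134 134 134 134 134 133 134 134]
[[236.67201398 142.97095084]] [[236.2203451  215.64032101]] [[236.65376753 211.78392774]]
```

The profile confirms that the device's rear edge meets the connector block (no bright gap is left) and its front is at row ≈215, as predicted for home. Next I lower the tool outside the lid and push.

>>> step_arm:
  increments:
    - {"grip": 0, "delta_pos": [0.008, 0, -0.03], "twist": 0}
    - {"grip": 0, "delta_pos": [0, 0, -0.03], "twist": 0}
    - {"grip": 0, "delta_pos": [0, 0, -0.03], "twist": 0}
    - {"grip": 0, "delta_pos": [0, 0, -0.03], "twist": 0}
    - {"grip": 0, "delta_pos": [0, -0.01, 0], "twist": 0}
    - {"grip": 0, "delta_pos": [0, -0.01, 0], "twist": 0}
    - {"grip": 0, "delta_pos": [0, -0.008, 0], "twist": 0}
    - {"grip": 0, "delta_pos": [0, -0.008, 0], "twist": 0}
    - {"grip": 0, "delta_pos": [0, 0, 0], "twist": 0}

```text
clock: 13.45
position: [0.5952, 0.2798, 0.1451]
ee_rot: [0.5, 0.502, 0.498, -0.499]
contact_force: [-0.5, -0.3, -1.0]
width: -0.0
```

>>> step_arm:
  increments:
    - {"grip": 0, "delta_pos": [0, -0.008, 0], "twist": 0}
    - {"grip": 0, "delta_pos": [0, -0.008, 0], "twist": 0}
    - {"grip": 0, "delta_pos": [0, -0.008, 0], "twist": 0}
    - {"grip": 0, "delta_pos": [0, 0, 0], "twist": 0}

```text
clock: 13.78
position: [0.5941, 0.2557, 0.1429]
ee_rot: [-0.5, -0.5, -0.499, 0.5]
contact_force: [-0.3, -0.2, 0.5]
width: 0.0001
```

>>> step_arm:
  increments:
    - {"grip": 0, "delta_pos": [0, -0.01, 0], "twist": 0}
    - {"grip": 0, "delta_pos": [0, -0.01, 0], "twist": 0}
    - {"grip": 0, "delta_pos": [0, 0, 0], "twist": 0}

```text
clock: 14.03
position: [0.5934, 0.2351, 0.142]
ee_rot: [-0.5, -0.5, -0.499, 0.501]
contact_force: [-0.1, -0.4, -0.6]
width: 0.0004
```

Run:
```python
from h import *
snap('scene','s6');snap('top','t6')
i=cv2.imread('pics/s6.png')[140:290,150:300];j=cv2.imread('pics/t6.png')[100:250,165:315]
cv2.imwrite('pics/c8.png',cv2.resize(np.hstack([i,j]),None,fx=2.66,fy=2.66,interpolation=cv2.INTER_CUBIC));s=manip.get_state();p=s['position'];print(p,s['contact_force'],((proj('s6',[p,p+[0,0,.018]])-[150,140])*2.66).round())
```

```text
[0.59363439 0.23650799 0.14217345] [-0.03071553  0.10118499  0.44912627] [[145. 171.]
 [142. 152.]]
```

View pics/c8.png

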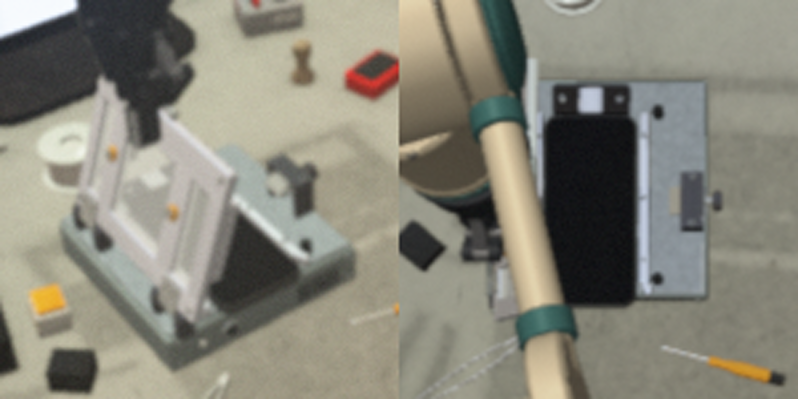

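The lid leans inward now (about 1.2 rad) with the tip on its outer face at about (145,140); relays are untouched. I'll follow the arc down.

>>> step_arm:
  increments:
    - {"grip": 0, "delta_pos": [0, -0.01, -0.005], "twist": 0}
    - {"grip": 0, "delta_pos": [0, -0.009, -0.006], "twist": 0}
    - {"grip": 0, "delta_pos": [0, -0.009, -0.006], "twist": 0}
    - {"grip": 0, "delta_pos": [0, -0.008, -0.006], "twist": 0}
    - {"grip": 0, "delta_pos": [0, -0.007, -0.008], "twist": 0}
    - {"grip": 0, "delta_pos": [0, -0.007, -0.008], "twist": 0}
    - {"grip": 0, "delta_pos": [0, 0, 0], "twist": 0}

```text
clock: 14.72
position: [0.5922, 0.1853, 0.1009]
ee_rot: [-0.499, -0.499, -0.5, 0.502]
contact_force: [-1.0, -0.1, -0.6]
width: 0.0001
```

>>> step_arm:
  increments:
    - {"grip": 0, "delta_pos": [0, -0.006, -0.009], "twist": 0}
    - {"grip": 0, "delta_pos": [0, -0.006, -0.009], "twist": 0}
    - {"grip": 0, "delta_pos": [0, -0.006, -0.01], "twist": 0}
    - {"grip": 0, "delta_pos": [0, -0.006, -0.01], "twist": 0}
    - {"grip": 0, "delta_pos": [0, 0, 0], "twist": 0}

```text
clock: 15.13
position: [0.5918, 0.1618, 0.0625]
ee_rot: [-0.499, -0.499, -0.501, 0.502]
contact_force: [-0.9, -0.5, 0.1]
width: 0.0003
```

>>> step_arm:
  increments:
    - {"grip": 0, "delta_pos": [0.004, -0.005, -0.003], "twist": 0}
    - {"grip": 0, "delta_pos": [0, 0, -0.004], "twist": 0}
    - {"grip": 0, "delta_pos": [0, 0, 0], "twist": 0}

```text
clock: 15.38
position: [0.5981, 0.1582, 0.0579]
ee_rot: [-0.5, -0.5, -0.5, 0.5]
contact_force: [-1.3, -0.1, 0.2]
width: 0.0002
```

>>> step_arm:
  increments:
    - {"grip": 0, "delta_pos": [0, 0, -0.004], "twist": 0}
    - {"grip": 0, "delta_pos": [0, 0, 0], "twist": 0}

```text
clock: 15.55
position: [0.5977, 0.1586, 0.054]
ee_rot: [-0.5, -0.5, -0.5, 0.5]
contact_force: [0.3, 0.7, -0.6]
width: 0.0
```

>>> step_arm:
  increments:
    - {"grip": 0, "delta_pos": [0, 0, -0.004], "twist": 0}
    - {"grip": 0, "delta_pos": [0, 0, 0], "twist": 0}

```text
clock: 15.72
position: [0.5975, 0.1586, 0.0499]
ee_rot: [-0.5, -0.5, -0.5, 0.5]
contact_force: [-0.2, 0.6, -0.7]
width: 0.0002
```

>>> step_arm:
  increments:
    - {"grip": 0, "delta_pos": [0, 0, -0.003], "twist": 0}
    - {"grip": 0, "delta_pos": [0, 0, 0], "twist": 0}

```text
clock: 15.88
position: [0.5975, 0.1585, 0.0469]
ee_rot: [-0.5, -0.5, -0.5, 0.5]
contact_force: [0.4, -0.1, 0.1]
width: 0.0002
```

>>> step_arm:
  increments:
    - {"grip": 0, "delta_pos": [0, 0, -0.003], "twist": 0}
    - {"grip": 0, "delta_pos": [0, 0, 0], "twist": 0}

```text
clock: 16.05
position: [0.5981, 0.1585, 0.045]
ee_rot: [0.5, 0.5, 0.5, -0.5]
contact_force: [-0.1, -0.1, 3.0]
width: 0.0003
```

>>> step_arm:
  increments:
    - {"grip": 0, "delta_pos": [0, 0, -0.003], "twist": 0}
    - {"grip": 0, "delta_pos": [0, 0, 0], "twist": 0}

```text
clock: 16.22
position: [0.5983, 0.1584, 0.043]
ee_rot: [0.5, 0.501, 0.499, -0.5]
contact_force: [-0.3, -0.4, 6.4]
width: 0.0001
```

>>> step_arm:
  increments:
    - {"grip": 0, "delta_pos": [0, 0, -0.003], "twist": 0}
    - {"grip": 0, "delta_pos": [0, 0, 0], "twist": 0}

```text
clock: 16.38
position: [0.5982, 0.1582, 0.0391]
ee_rot: [0.5, 0.5, 0.499, -0.5]
contact_force: [-0.5, -0.7, 5.7]
width: -0.0003
```

>>> step_arm:
  increments:
    - {"grip": 0, "delta_pos": [0, 0, -0.002], "twist": 0}
    - {"grip": 0, "delta_pos": [0, 0, 0], "twist": 0}

```text
clock: 16.55
position: [0.5982, 0.1581, 0.0376]
ee_rot: [0.5, 0.5, 0.499, -0.5]
contact_force: [-2.3, -1.8, 8.0]
width: 0.0002
```

>>> step_arm:
  increments:
    - {"grip": 0, "delta_pos": [0, 0, -0.002], "twist": 0}
    - {"grip": 0, "delta_pos": [0, 0, 0], "twist": 0}

```text
clock: 16.72
position: [0.5983, 0.158, 0.0375]
ee_rot: [0.501, 0.5, 0.499, -0.5]
contact_force: [-4.0, -2.7, 17.5]
width: -0.0001
```

>>> step_arm:
  increments:
    - {"grip": 0, "delta_pos": [0, 0, -0.002], "twist": 0}
    - {"grip": 0, "delta_pos": [0, 0, 0], "twist": 0}

```text
clock: 16.88
position: [0.5984, 0.1581, 0.0373]
ee_rot: [0.501, 0.501, 0.499, -0.499]
contact_force: [-7.0, -3.9, 26.8]
width: -0.0001
```

>>> step_arm:
  increments:
    - {"grip": 0, "delta_pos": [0, 0, -0.002], "twist": 0}
    - {"grip": 0, "delta_pos": [0, 0, 0], "twist": 0}

```text
clock: 17.05
position: [0.5985, 0.1581, 0.0371]
ee_rot: [0.501, 0.501, 0.499, -0.499]
contact_force: [-9.4, -2.8, 35.9]
width: -0.0002
```

Hard stop at z=0.0375, about 9 mm below where resistance began, which agrees with 0.08 rad to 0. Lifting off and retreating over the nest to look.

>>> step_arm:
  increments:
    - {"grip": 0, "delta_pos": [0, 0, 0.01], "twist": 0}
    - {"grip": 0, "delta_pos": [0, 0, 0.03], "twist": 0}
    - {"grip": 0, "delta_pos": [0, 0, 0.04], "twist": 0}
    - {"grip": 0, "delta_pos": [0, 0, 0.04], "twist": 0}
    - {"grip": 0, "delta_pos": [0, 0, 0.04], "twist": 0}
    - {"grip": 0, "delta_pos": [-0.03, -0.03, 0], "twist": 0}
    - {"grip": 0, "delta_pos": [-0.03, -0.03, 0], "twist": 0}
    - {"grip": 0, "delta_pos": [-0.03, -0.03, 0], "twist": 0}
    - {"grip": 0, "delta_pos": [-0.03, -0.03, 0], "twist": 0}
    - {"grip": 0, "delta_pos": [-0.03, -0.03, 0], "twist": 0}

```text
clock: 17.88
position: [0.4489, 0.0104, 0.19]
ee_rot: [0.5, 0.5, 0.5, -0.5]
contact_force: [0.8, -0.9, -0.2]
width: 0.0003
```

>>> step_arm:
  increments:
    - {"grip": 0, "delta_pos": [-0.02, -0.035, 0], "twist": 0}
    - {"grip": 0, "delta_pos": [-0.02, -0.035, 0], "twist": 0}
    - {"grip": 0, "delta_pos": [-0.02, -0.035, 0], "twist": 0}
    - {"grip": 0, "delta_pos": [0, 0, 0], "twist": 0}
    - {"grip": 0, "delta_pos": [0, 0, 0], "twist": 0}
    - {"grip": 0, "delta_pos": [0, 0, 0], "twist": 0}
    - {"grip": 0, "delta_pos": [0, 0, 0], "twist": 0}

```text
clock: 18.47
position: [0.3911, -0.0929, 0.1903]
ee_rot: [0.5, 0.5, 0.5, -0.5]
contact_force: [-0.3, -0.5, 0.0]
width: -0.0002
```

Run:
```python
from h import *
snap('scene','s7');snap('top','t7')
i=cv2.imread('pics/s7.png')[160:290,150:280];j=cv2.imread('pics/t7.png')[115:245,165:295]
cv2.imwrite('pics/c9.png',cv2.resize(np.hstack([i,j]),None,fx=3.07,fy=3.07,interpolation=cv2.INTER_CUBIC));s=manip.get_state();p=s['position'];print(p,s['contact_force'])
# expected lid outer-face corners when shut / 0.1 rad open
for a in(0,.08):
  P=[[.598+x,.2595-.132*np.cos(a)+.004*np.sin(a),.062+.132*np.sin(a)+.004*np.cos(a)] for x in(-.095,.085)]
  print(a,((proj('s7',P)-[150,160])*3.07).round(1).tolist(),((proj('t7',P)-[165,115])*3.07+[399,0]).round(1).tolist())
```

```text
[ 0.39114448 -0.09265763  0.19025209] [ 0.64240579 -1.06129431  0.38971359]
0 [[386.8, 229.1], [241.1, 102.2]] [[703.9, 325.3], [704.2, 64.4]]
0.08 [[385.8, 217.8], [239.3, 91.3]] [[702.2, 324.5], [702.5, 61.0]]
```

View pics/c9.png

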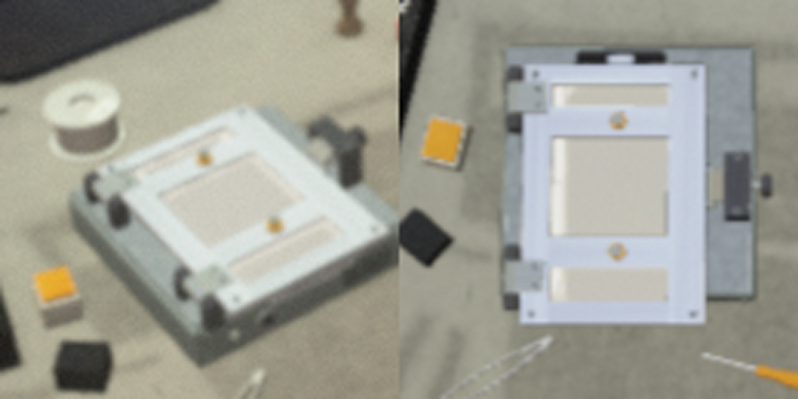

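The lid is shut flat: its corners are at about (388,230) and (240,104) in the scene half, against predictions of (387,229)/(241,102) for shut and (386,218)/(239,91) for 0.08 rad open. In the top half, the edge at x≈704, y 65-324 also matches shut. Nothing on the bench has moved and the robot is clear.

```bash
python3 -c "
from rig import manip
print(manip.sign_off())"
```

```text
the job is handed in; nothing more can be done
None
```

The device is home against the connector block and the lid is shut and holding by itself. I handed the job in at about 18.5 s, and no verdict was reported.

**Device:** The first two pushes fell short:
- The first passed over the device. The camera showed the fingertips about 2 cm higher than the reported TCP, and I allowed for that by eye from then on. I did not find the cause.
- The second stalled about 8 mm short of home, at up to 17 N. I think the gripper linkage met the lid's front end.

After I turned the tool 90°, the device slid about 10 mm at 1–3 N and stopped hard. The top view then showed no gap at the connector block, and the front edge was where home puts it.

**Lid:** I pushed it over along its arc and pressed it down. Resistance began about 9 mm above shut and peaked at around 8 N, a little under the stated 10–13 N. It then stopped hard, and I let the force rise to 36 N (limit 40 N).

**Last checks:** With the robot clear, the lid's corners matched the shut position to within about a pixel in both cameras. The latch bolt itself was too small to measure, so I take it as caught only because the lid stays down against its springs. The relays, tweezers and amber screwdriver looked unmoved. The black screwdriver was outside my last pictures, but the arm did not work near it.

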